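Set out the bead pots from the pile

TASK

The bead pots have been carried to the table in a pile on top of the long findings box. Take the pile apart and set out the work: stand each pot in the square bay of the work tray of its own colour and lay the findings box, lid up, in the long grey tray. Set everything down upright rather than dropping or tipping it, and leave the pliers and the open pot of black beads where they are.

Things in the scene. Friction and masses are not known exactly. Their poses are not given: they have to be found in the camera images.
- findings_box: long clear closed box with a white rim, metal and black jewellery findings in its six compartments, a rigid block 190 x 64 x 36 mm, 0.2 to 0.4 kg, flat on top. Origin: centre of its underside; x along its 190 mm length, y across its 64 mm width, z up. Bottom of the pile: the two large pots stand on its lid, 52 mm to either side of the middle of its length
- pot_red: large pot of red beads with a red screw lid (clear window in the lid): an upright cylinder 63 mm in diameter and 40 mm high, 70 to 130 g, flat top and bottom. Origin: centre of its underside; z up, yaw has no meaning. Starts standing on the lid of the findings box; the yellow pot may stand on it
- pot_blue: large pot of blue beads with a blue screw lid (clear window in the lid): an upright cylinder 63 mm in diameter and 40 mm high, 70 to 130 g, flat top and bottom. Origin: centre of its underside; z up, yaw has no meaning. Starts standing on the lid of the findings box; the yellow pot may stand on it
- pot_yellow: small pot of yellow beads with a yellow screw lid (clear window in the lid): an upright cylinder 48 mm in diameter and 34 mm high, 40 to 70 g, flat top and bottom. Origin: centre of its underside; z up, yaw has no meaning. Starts standing on top of either the red or the blue pot, as the uppermost thing of the pile
- tray_red: fixed red plastic work tray, 126 x 86 mm: a square pot bay 80 x 80 mm inside, where the red pot belongs, and on its +x side a narrow bay with a few red beads and hooks on grey felt (nothing goes there). Floor 3 mm thick; walls 3 mm thick, tops 10 mm above the table. Origin: underside, at the centre of the square bay (not of the whole tray); z up, x towards the narrow bay
- tray_blue: fixed blue plastic work tray, 126 x 86 mm: a square pot bay 80 x 80 mm inside, where the blue pot belongs, and on its +x side a narrow bay with a few blue beads and hooks on grey felt (nothing goes there). Floor 3 mm thick; walls 3 mm thick, tops 10 mm above the table. Origin: underside, at the centre of the square bay (not of the whole tray); z up, x towards the narrow bay
- tray_yellow: fixed yellow plastic work tray, 126 x 86 mm: a square pot bay 80 x 80 mm inside, where the yellow pot belongs, and on its +x side a narrow bay with a few yellow beads and hooks on grey felt (nothing goes there). Floor 3 mm thick; walls 3 mm thick, tops 10 mm above the table. Origin: underside, at the centre of the square bay (not of the whole tray); z up, x towards the narrow bay
- tray_long: a fixed long grey plastic tray with a dark mat (it does not slide), empty at the start: 220 x 92 mm outside, 214 x 86 mm inside, floor 3 mm thick, wall tops 10 mm above the table. Origin: centre of its underside; x along its length, y across, z up. Either end may be either way round for the box
- pliers: bystander, to be left alone: small steel pliers with green handles lying on the table, 120 mm long, 46 mm wide, 11 mm high. Origin: on the table, near the middle of its length; x from the handles to the jaws
- open_pot: bystander, to be left alone: open clear pot of black beads, 66 mm in diameter and 28 mm high, its flip lid standing up on the +x side to 90 mm high and to 65 mm from the origin. Origin: centre of its underside
There are look-alikes about, which are no part of the job. There is more than one size of the pot_red; the one meant has the size given above. What is shaped like the pot_yellow but orange is not meant.

How it is judged:
At the end, for the whole second after the job is handed in: Each pot stands on the floor of the square bay of its own colour's tray (centres within 15 mm, yellow 26 mm) and the findings box on the floor of the long grey tray (within 18 mm), all upright within 3 degrees, released and at rest; pliers and open pot within 30 mm of their start (horizontal distance between pot_red and tray_red below 0.015 m and height (world z) of each of pot_red, pot_blue, pot_yellow, findings_box below 0.0055 m and angle between each of pot_red, pot_blue, pot_yellow, findings_box's own z axis and vertical below 0.06 rad and linear speed of each of pot_red, pot_blue, pot_yellow, findings_box below 0.02 m/s and horizontal distance between pot_blue and tray_blue below 0.015 m and horizontal distance between pot_yellow and tray_yellow below 0.026 m and horizontal distance between findings_box and tray_long below 0.018 m and distance of each of pliers, open_pot from where it was at the start of the episode below 0.03 m and angle between open_pot's own z axis and vertical below 0.2 rad); the robot touches nothing.
It fails at once if a pot or the findings box is let go in the air over its tray instead of being set down ((horizontal distance between pot_red and tray_red below 0.06 m and height (world z) of pot_red above 0.025 m and contact force between the fingers and pot_red below 0.01 N) or (horizontal distance between pot_blue and tray_blue below 0.06 m and height (world z) of pot_blue above 0.025 m and contact force between the fingers and pot_blue below 0.01 N) or (horizontal distance between pot_yellow and tray_yellow below 0.06 m and height (world z) of pot_yellow above 0.025 m and contact force between the fingers and pot_yellow below 0.01 N) or (horizontal distance between findings_box and tray_long below 0.08 m and height (world z) of findings_box above 0.025 m and contact force between the fingers and findings_box below 0.01 N)).
It fails at once if a pot or the findings box is tipped over (more than 40 degrees) (angle between any of pot_red, pot_blue, pot_yellow, findings_box's own z axis and vertical above 0.7 rad).
It fails at once if the pliers or the open pot of black beads are pushed more than 30 mm (distance of any of pliers, open_pot from where it was at the start of the episode above 0.03 m).
It also fails if it takes over 120 s, if anything falls off the work surface, if the arm or the gripper's body presses on something with over 40 N, if the wrist force passes 120 N, or if a joint passes its speed limit or range.

ROBOT

A 6-joint arm with a two-finger parallel gripper is mounted at the origin on the work surface. World frame = base frame: x ahead of the robot, y to its left, z up, the work surface at z = 0. Lengths are in m, angles in rad, forces in N, time in s.
With the tool pointing down it reaches from about 0.3 to 0.875 m from the base axis. Payload 6.4 kg.
Tool frame: the origin (TCP) lies midway between the tips of the shut fingers; the grasp point (between the pads) lies 19 mm behind it; z points along the fingers, y is the line along which they close (so a half turn about z gives the same grasp; the last joint's range is limited). The gripper opens to 85 mm and grips with 20 to 120 N. Pads are 22 mm wide; open, the fingers measure 114 mm over their backs; the gripper's body (76 mm by 85 mm) begins 54 mm behind the grasp point. The pads swing forward as they close: fully open they stand 13 mm farther back than shut.
Start: joints at [-1.472, 0.181, 1.607, -0, 1.354, -0.206], TCP at [0.173, -0.549, 0.231] pointing down, gripper open.
Joint ranges: [-2.99, 2.99], [-0.89, 2.07], [0.3, 2.58], [-1.14, 4.28], [0, 2.63], [-3.12, 3.12]. Speed limits (rad/s): [2.57, 2.57, 3.01, 3.14, 3.14, 3.14].

INTERFACE

Orientations are given as a unit quaternion [w, x, y, z].
In Python, from bench import ctrl gives the robot as it stands.
- The arm moves only by the tool drive_tool, never from a script. Its argument "plan" is a list that holds one entry, the list of rows, each a list of 4 numbers: the shift along the tool's x, y, z scaled (see below), then the turn about the tool's z scaled (see below). In form: [[[x, y, z, roll], ...]]. A call has 1 to 12 rows; each row is the pose to reach, as a shift and turn from the pose commanded when the call began, along the tool's axes at that moment, turning the shorter way round; what a row does not reach only later rows make up. The controller multiplies each number of a shift by 400 mm and each number of a turn by 180 degrees. A row lasts 1/12 s, in which the tool goes at most 41.7 mm and 7.16 degrees, less where a joint would pass 70% of its speed; a pose out of reach is approached as far as the arm can. A call with a number of a shift or a turn outside -1 to 1 is refused whole. A call with a gripper value outside its range is refused whole. "jaw" is the closure, from 0 (fully open) to 1 (shut), set as the call begins (left out, the last holds). The fingers move at their own pace and stop on an object; the grip force is fixed at half the most. Time passes only in rows, so rows that repeat a pose let the fingers close. It gives the time, the measured TCP pose, the force, the opening and the grip force at its end, in the units of the state.
- ctrl.get_obs(): the state, without advancing time (a new reading comes with each control period).
- ctrl.camera(name): name is "scene" or "top" or "wrist"; returns (picture, depth): 480x640x3 uint8, red, green, blue; 480x640 float32, m along the optical axis (not along the pixel's ray), 0 where there is no reading.
- ctrl.camera_info(name): a dict with "camera_matrix" (3x3 intrinsics, pixels), "R" (3x3) and "t" (3): a world point X has camera coordinates R X + t; the wrist camera has in their place "T_tool_cam" (4x4, takes a point from camera to tool coordinates, whose origin is the TCP and whose axes are the flange's). Camera axes: x right, y down, z forward; pixel columns grow to the right and rows downward; lengths in m; the calibration is good to about 2 mm. A picture is of the moment at which its call begins: read the wrist's pose just before it. camera_info takes no time and is no camera call.
- ctrl.hand_in(): hands the job in; it is judged then, once.
The state is a dict: "time_s": time; "q": joint angles; "dq": joint speeds; "joint_efforts": joint torques, N m; "eef_pos": TCP position; "eef_rot": TCP orientation; "wrist_force": force on the tool from outside, world axes, zero at the start; "torque": the same for the moment, N m; "opening": opening from 0.0 (shut) to 1.0 (fully open); "grasp_force": force on a finger pad.
Only numpy, scipy, OpenCV 4.12 (cv2) and the standard library are available. Lean on these libraries where they do the work, as an engineer would, in place of code of your own. Each camera call takes 0.05 s, during which the arm holds its last target. There are 200 camera calls.

## Working session

There is one attempt and no reset: what is moved stays moved. The work goes in short steps, Python scripts to look and compute and a tool call to move; the robot and the scene stay as the last step left them, time stands still between calls to the robot, and variables do not carry over. Pictures are saved under pics/ and viewed, at most 14 in all, crops included, and the job is handed in when it is done.

Besides the shell and the picture viewer there is one more tool, called as name(argument=value, ...) on one line, values as JSON. drive_tool: Moves the arm, as the interface text tells. Its arguments: {"type":"object","properties":{"plan":{"type":"array"},"jaw":{"type":"number"}},"required":["plan"]}

```bash
ls; mkdir -p pics
python3 - <<'E'
from bench import ctrl
import cv2,numpy as np
o=ctrl.get_obs();print({k:np.round(v,3) for k,v in o.items()})
for n in("scene","top"):
    p,d=ctrl.camera(n);cv2.imwrite(f"pics/{n}0.png",p[:,:,::-1]);np.savez(f"{n}0.npz",p=p,d=d)
    i=ctrl.camera_info(n);print(n,{k:np.round(v,3).tolist() for k,v in i.items()})
print(ctrl.camera_info("wrist"))
E
```

```text
pics
{'time_s': np.float64(0.0), 'q': array([-1.472,  0.182,  1.608,  0.   ,  1.354, -0.206]), 'dq': array([-0.002, -0.001, -0.001, -0.001, -0.001, -0.003]), 'joint_efforts': array([-0.0000e+00, -4.4488e+01, -3.5134e+01, -0.0000e+00,  9.0000e-03,
       -0.0000e+00]), 'eef_pos': array([ 0.173, -0.548,  0.23 ]), 'eef_rot': array([-0.001,  0.988,  0.152,  0.   ]), 'wrist_force': array([ 0.527, -0.546, -1.69 ]), 'torque': array([0.013, 0.074, 0.037]), 'grasp_force': np.float64(0.0), 'opening': np.float64(1.002)}
scene {'camera_matrix': [[434.274, 0.0, 322.318], [0.0, 434.274, 239.886], [0.0, 0.0, 1.0]], 'R': [[-0.11, 0.994, -0.015], [0.829, 0.084, -0.552], [-0.548, -0.073, -0.834]], 't': [0.054, -0.387, 1.209]}
top {'camera_matrix': [[513.435, 0.0, 321.351], [0.0, 513.435, 241.617], [0.0, 0.0, 1.0]], 'R': [[0.003, -1.0, -0.0], [-0.998, -0.003, -0.055], [0.055, 0.0, -0.998]], 't': [0.015, 0.496, 1.123]}
{'camera_matrix': array([[384.65327329,   0.        , 321.42273232],
       [  0.        , 384.65327329, 238.27243297],
       [  0.        ,   0.        ,   1.        ]]), 'T_tool_cam': array([[-4.75252588e-07, -9.56462581e-01, -2.91854985e-01,
         7.46124070e-02],
       [ 9.99999997e-01, -2.24839307e-05,  7.20555991e-05,
         7.39446926e-04],
       [-7.54805315e-05, -2.91854984e-01,  9.56462578e-01,
        -1.43184680e-01],
       [ 0.00000000e+00,  0.00000000e+00,  0.00000000e+00,
         1.00000000e+00]])}
```

View pics/top0.png

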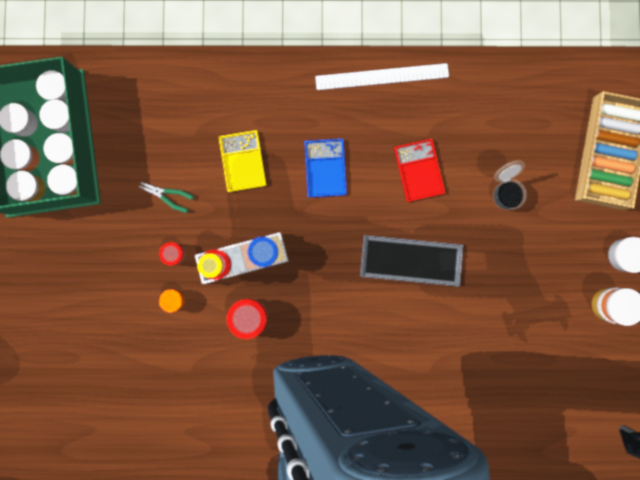

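View pics/scene0.png

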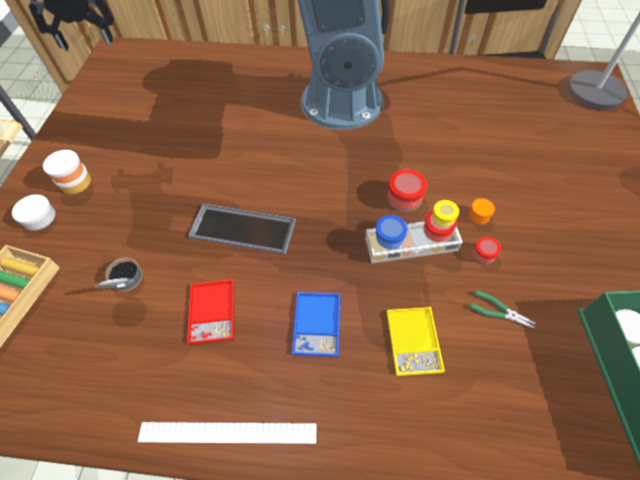

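The pile is at about (240,258) in the top view: yellow at (212,264) on the red pot, blue at (263,252). The trays are yellow (243,162), blue (326,168), red (420,170) and long (412,261). There are three red candidates: the pot under the yellow one (217,264), a bigger one on the table (246,319) and a smaller one (170,253). The one on the findings box should be the one meant. The orange pot at (170,300) is a decoy. I'll measure all of these and confirm with an enlarged crop.

```bash
cat > h.py <<'E'
import numpy as np,cv2
from bench import ctrl
from scipy.spatial.transform import Rotation as Ro
def cam(n,o=None):
    i=ctrl.camera_info(n);K=np.array(i["camera_matrix"])
    if n!="wrist":
        R=np.array(i["R"]);return K,R.T,-R.T@np.array(i["t"])
    T=np.array(i["T_tool_cam"]);q=o["eef_rot"];Rt=Ro.from_quat([q[1],q[2],q[3],q[0]]).as_matrix()
    return K,Rt@T[:3,:3],np.array(o["eef_pos"])+Rt@T[:3,3]
def ray(c,uv,z):
    K,R,t=c;uv=np.atleast_2d(uv).astype(float)
    d=np.c_[uv,np.ones(len(uv))]@np.linalg.inv(K).T@R.T
    return t+d*((z-t[2])/d[:,2])[:,None]
def cloud(c,d):
    K,R,t=c;v,u=np.mgrid[:480,:640]
    r=np.stack([u,v,np.ones_like(u)],-1)@np.linalg.inv(K).T*d[...,None]
    return r@R.T+t
H={"yellow":[(22,34)],"blue":[(100,125)],"red":[(0,8),(172,180)],"orange":[(9,20)]}
def mask(p,col,s=120,v=80):
    h=cv2.cvtColor(p,cv2.COLOR_RGB2HSV)
    return sum(cv2.inRange(h,(a,s,v),(b,255,255)) for a,b in H[col])
def blobs(m,amin=60):
    cs,_=cv2.findContours(m,cv2.RETR_EXTERNAL,cv2.CHAIN_APPROX_NONE)
    return [c[:,0] for c in cs if cv2.contourArea(c)>amin]
E
python3 - <<'E'
from h import *
f=np.load("top0.npz");p,d=f["p"],f["d"];c=cam("top");P=cloud(c,d)
for col in H:
    for b in blobs(mask(p,col)):
        m=np.zeros((480,640),np.uint8);cv2.fillPoly(m,[b],1)
        z=P[...,2][m>0];zt=np.percentile(z,80)
        w=ray(c,b,zt)[:,:2].astype(np.float32);r=cv2.minAreaRect(w);e=cv2.minEnclosingCircle(w)
        if len(b)>20:print(col,b.mean(0).round(),"z",np.percentile(z,[20,50,80,97]).round(3),"rect",np.round(r[0],4),np.round(r[1],4),round(r[2],1),"circ",np.round(e[0],4),round(e[1]*2,4))
# pile
X=P[225:290,185:300].reshape(-1,3);X=X[X[:,2]>.025]
for lo,hi in((.025,.045),(.066,.085),(.1,.12),(.025,.2)):
    s=X[(X[:,2]>lo)&(X[:,2]<hi)];r=cv2.minAreaRect(s[:,:2].astype(np.float32));print("pile",lo,len(s),np.median(s[:,2]),np.round(r[0],4),np.round(r[1],4),r[2])
# long tray: dark, low saturation
h=cv2.cvtColor(p,cv2.COLOR_RGB2HSV);m=((h[...,1]<90)&(h[...,2]<150)).astype(np.uint8)*255
m[:225]=0;m[300:]=0;m[:,:345]=0;m[:,480:]=0
for b in blobs(m,500):
    w=ray(c,b,.01)[:,:2].astype(np.float32);r=cv2.minAreaRect(w);print("long",np.round(r[0],4),np.round(r[1],4),r[2],cv2.boxPoints(r).round(3).tolist())
cv2.imwrite("pics/pile0.png",cv2.resize(p[215:350,140:310,::-1],None,fx=4,fy=4,interpolation=cv2.INTER_CUBIC))
E
```

```text
yellow [209. 265.] z [0.109 0.11  0.112 0.114] rect [0.4419 0.2421] [0.0464 0.0484] 0.8 circ [0.4414 0.2415] 0.0508
yellow [610. 191.] z [0.03  0.032 0.034 0.037] rect [ 0.6083 -0.6138] [0.0826 0.0109] 78.7 circ [ 0.6085 -0.6138] 0.0829
yellow [242. 161.] z [0.002 0.004 0.008 0.013] rect [0.6782 0.1941] [0.1307 0.0898] 9.8 circ [0.6785 0.1934] 0.1541
blue [262. 251.] z [0.075 0.077 0.078 0.08 ] rect [0.472  0.1382] [0.0608 0.0596] 63.7 circ [0.4714 0.14  ] 0.0643
blue [615. 151.] z [0.029 0.031 0.033 0.035] rect [ 0.6952 -0.6302] [0.0865 0.0172] 78.3 circ [ 0.6935 -0.6299] 0.0868
blue [325. 168.] z [0.003 0.005 0.008 0.013] rect [0.6627 0.0075] [0.1276 0.0887] 3.4 circ [0.6631 0.0079] 0.1501
red [247. 318.] z [0.05  0.053 0.055 0.057] rect [0.3306 0.1748] [0.0862 0.089 ] 0.2 circ [0.3308 0.1736] 0.092
red [219. 263.] z [0.073 0.076 0.078 0.08 ] rect [0.4466 0.2295] [0.0699 0.0482] 13.4 circ [0.4442 0.2396] 0.0701
red [171. 253.] z [0.01  0.031 0.033 0.036] rect [0.4684 0.3414] [0.0543 0.0588] 0.1 circ [0.4688 0.3419] 0.0603
red [419. 170.] z [0.002 0.005 0.008 0.013] rect [ 0.6586 -0
[... 284 characters left out ...]
0527
orange [351. 263.] z [-0.001  0.001  0.003  0.032] rect [0.4612 0.0202] [0.9648 1.4575] 0.1 circ [0.4844 0.021 ] 1.7216
pile 0.025 1100 0.03638720766239911 [0.4598 0.1899] [0.0643 0.1909] 15.11423397064209
pile 0.066 1021 0.07667957613849397 [0.4598 0.1838] [0.0619 0.1557] 15.268478393554688
pile 0.1 461 0.11046798713473516 [0.4429 0.2415] [0.0445 0.0482] 0.3130738139152527
pile 0.025 2631 0.0747606519243249 [0.4595 0.1898] [0.0649 0.191 ] 15.03748607635498
long [ 0.4557 -0.1837] [0.2242 0.0951] 84.44766998291016 [[0.39800000190734863, -0.29100000858306885], [0.492000013589859, -0.30000001192092896], [0.5139999985694885, -0.07699999958276749], [0.4189999997615814, -0.06700000166893005]]
```

View pics/pile0.png

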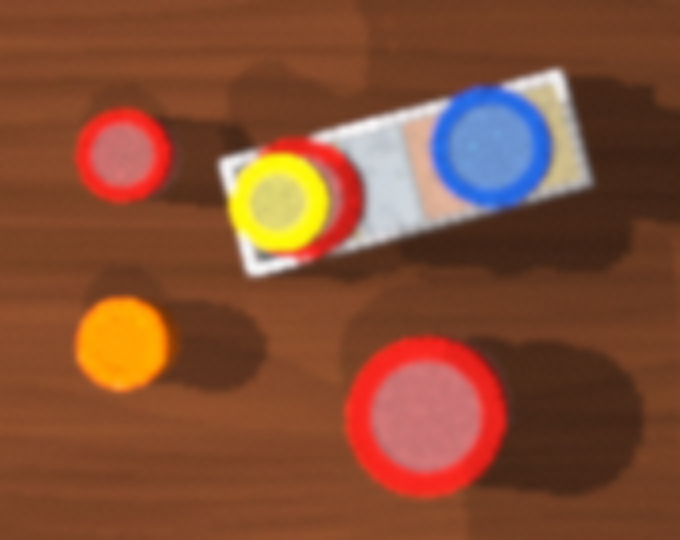

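Crop, in its own pixels: yellow at (280,200) stands on a red pot at (305,200), with blue at (490,147) on the box. The measured size is about 63 mm with its top at 0.077 m, which fits pot_red. The red at (425,417) is about 88 mm across and the one at (123,155) about 50 mm, so both are look-alikes. Orange (122,343) is not meant.

Next I'll move towards the pile.

drive_tool(plan=[[[0.92,-0.62,0,-0.47],[0.92,-0.62,0,-0.47],[0.92,-0.62,0,-0.47],[0.92,-0.62,0,-0.47],[0.92,-0.62,0,-0.47],[0.92,-0.62,0,-0.47],[0.92,-0.62,0,-0.47],[0.92,-0.62,0,-0.47],[0.92,-0.62,0,-0.47],[0.92,-0.62,0,-0.47],[0.92,-0.62,0,-0.47],[0.92,-0.62,0,-0.47]]], jaw=0)

```text
time_s: 1.1
eef_pos: [0.4513, -0.1972, 0.231]
eef_rot: [-0.0, 0.624, 0.781, 0.001]
wrist_force: [0.0, -0.1, -0.4]
opening: 1.0
grasp_force: 0.0
```

```bash
cat >> h.py <<'E'
def yaw(o):
    w,x,y,z=o["eef_rot"];R=Ro.from_quat([x,y,z,w]).as_matrix();return R
def go(*targets):
    "targets (x,y,z,psi_deg): shift and turn from the current pose, in move units"
    o=ctrl.get_obs();R=yaw(o);psi=np.degrees(np.arctan2(R[1,0],R[0,0]))
    print("t",round(float(o["time_s"]),2),"pos",np.round(o["eef_pos"],4),"psi",round(psi,2),"q",np.round(o["q"],2),"open",round(float(o["opening"]),3),"gf",round(float(o["grasp_force"]),1),"F",np.round(o["wrist_force"],1))
    for t in targets:
        s=R.T@(np.array(t[:3])-o["eef_pos"]);print(t,"->",np.round(s/.4,4),round((psi-t[3]+180)%360-180,2),"deg",round(((psi-t[3]+180)%360-180)/180,4),"rows",round(np.linalg.norm(s)/.0417,1))
E
python3 -c "
from h import *
go((.442,.2418,.2,105.1))"
```

```text
t 1.1 pos [ 0.4513 -0.1972  0.231 ] psi 102.71 q [-0.65 -0.01  1.81  0.    1.34 -0.88] open 1.0 gf 0.0 F [ 0.  -0.1 -0.4]
(0.442, 0.2418, 0.2, 105.1) -> [1.0755 0.2186 0.0796] -2.39 deg -0.0133 rows 10.6
```

drive_tool(plan=[[[1.0,0.215,0,-0.013],[1.0,0.215,0,-0.013],[1.0,0.215,0,-0.013],[1.0,0.215,0,-0.013],[1.0,0.215,0,-0.013],[1.0,0.215,0,-0.013],[1.0,0.215,0,-0.013],[1.0,0.215,0,-0.013],[1.0,0.215,0,-0.013],[1.0,0.215,0,-0.013],[1.0,0.215,0,-0.013],[1.0,0.215,0,-0.013]]])

```text
time_s: 2.1
eef_pos: [0.4489, 0.2092, 0.2308]
eef_rot: [-0.0, 0.611, 0.791, -0.0]
wrist_force: [0.0, -0.8, -0.1]
opening: 0.996
grasp_force: 0.0
```

Run:
```python
from h import *
go((.442,.2418,.16,105.1),(.442,.2418,.083,105.1))
o=ctrl.get_obs();p,d=ctrl.camera("wrist");c=cam("wrist",o);cv2.imwrite("pics/w1.png",p[:,:,::-1])
for col,z in(("yellow",.11),("red",.076),("blue",.076)):
    for b in blobs(mask(p,col),300):
        w=ray(c,b,z)[:,:2].astype(np.float32);e=cv2.minEnclosingCircle(w);print(col,b.mean(0).round(),np.round(e[0],4),round(e[1]*2,4))
```

```text
t 2.1 pos [0.4489 0.2092 0.2308] psi 104.64 q [ 0.2   0.    1.8  -0.    1.34 -0.06] open 0.996 gf 0.0 F [ 0.  -0.8 -0.1]
(0.442, 0.2418, 0.16, 105.1) -> [0.0832 0.0041 0.177 ] -0.46 deg -0.0026 rows 1.9
(0.442, 0.2418, 0.083, 105.1) -> [0.0832 0.0043 0.3695] -0.46 deg -0.0026 rows 3.6
yellow [536. 269.] [0.6096 0.2185] 0.113
yellow [327. 182.] [0.4441 0.2423] 0.0485
red [183. 210.] [0.3415 0.1853] 0.0873
red [328. 180.] [0.4462 0.2385] 0.0648
red [388.  54.] [0.4648 0.3354] 0.0458
blue [423. 405.] [0.5845 0.057 ] 0.0821
blue [328. 295.] [0.4725 0.1435] 0.0718
```

View pics/w1.png

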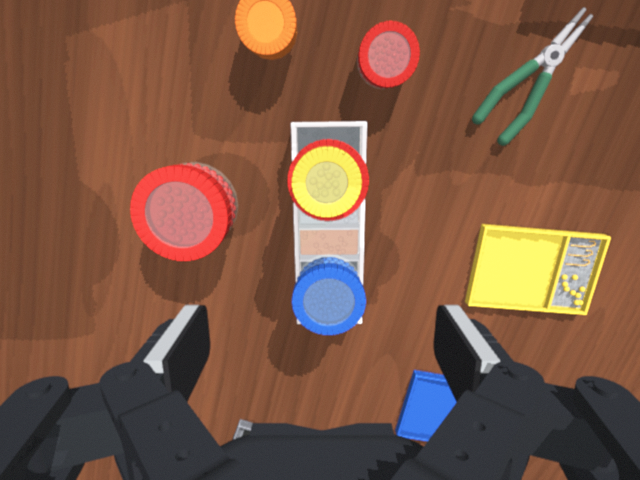

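Wrist view: yellow at (327,182) sits on red (328,180), blue is at (328,295), and the box runs vertically between the fingers. Positions agree with the top camera to about 2 mm. I'm going for the yellow pot.

drive_tool(plan=[[[0.083,0.006,0.0,-0.003],[0.083,0.006,0.1,-0.003],[0.083,0.006,0.18,-0.003],[0.083,0.006,0.24,-0.003],[0.083,0.006,0.3,-0.003],[0.083,0.006,0.34,-0.003],[0.083,0.006,0.37,-0.003],[0.083,0.006,0.37,-0.003],[0.083,0.006,0.37,-0.003]]])

```text
time_s: 2.9
eef_pos: [0.4436, 0.2389, 0.0829]
eef_rot: [-0.0, 0.61, 0.792, -0.001]
wrist_force: [1.1, -0.5, 0.3]
opening: 1.001
grasp_force: 0.0
```

drive_tool(plan=[[[0,0,0,0],[0,0,0,0],[0,0,0,0],[0,0,0,0],[0,0,0,0],[0,0,0,0],[0,0,0,0],[0,0,0,0],[0,0,0,0]]], jaw=1)

```text
time_s: 3.65
eef_pos: [0.4449, 0.2406, 0.0848]
eef_rot: [0.001, 0.609, 0.793, 0.001]
wrist_force: [-0.6, -0.9, 6.4]
opening: 0.543
grasp_force: 61.6
```

```bash
python3 -c "
from h import *
go((.443,.242,.19,105.1),(.6583,.1906,.16,105.1))"
```

```text
t 3.65 pos [0.4449 0.2406 0.0848] psi 104.96 q [ 0.26  0.22  1.9  -0.    1.03  0.  ] open 0.543 gf 61.6 F [-0.6 -0.9  6.4]
(0.443, 0.242, 0.19, 105.1) -> [ 0.0045 -0.003  -0.2631] -0.14 deg -0.0008 rows 2.5
(0.6583, 0.1906, 0.16, 105.1) -> [-0.2586  0.4836 -0.1867] -0.14 deg -0.0008 rows 5.6
```

drive_tool(plan=[[[0,0,-0.06,0],[0,0,-0.15,0],[0,0,-0.25,0],[-0.1,0.18,-0.25,0],[-0.15,0.27,-0.25,0],[-0.2,0.36,-0.25,0],[-0.24,0.44,-0.25,0],[-0.26,0.483,-0.25,0],[-0.26,0.483,-0.22,0],[-0.26,0.483,-0.15,0],[-0.26,0.483,-0.08,0],[-0.26,0.483,-0.08,0]]])

```text
time_s: 4.65
eef_pos: [0.6531, 0.189, 0.1083]
eef_rot: [-0.004, 0.609, 0.793, -0.004]
wrist_force: [-2.1, 0.0, -2.8]
opening: 0.542
grasp_force: 61.9
```

Run:
```python
from h import *
go((.6583,.1906,.012,105.1))
o=ctrl.get_obs();p,d=ctrl.camera("wrist");c=cam("wrist",o);cv2.imwrite("pics/w2.png",p[:,:,::-1])
```

```text
t 4.65 pos [0.6531 0.189  0.1083] psi 104.92 q [ 0.11  0.53  1.4   0.    1.22 -0.15] open 0.542 gf 61.9 F [-2.1  0.  -2.8]
(0.6583, 0.1906, 0.012, 105.1) -> [2.000e-04 1.620e-02 2.407e-01] -0.18 deg -0.001 rows 2.3
```

View pics/w2.png

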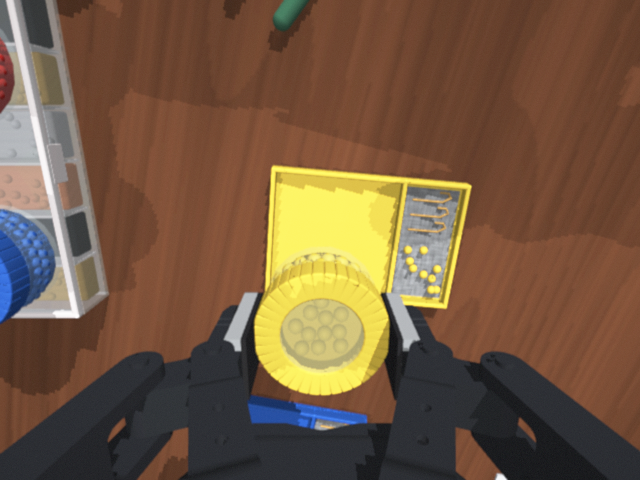

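Wrist view: the yellow pot is held level at (322,330) above the tray. Descending in steps.

drive_tool(plan=[[[0,0.0,0.06,0],[0,0.0,0.12,0],[0,0.0,0.17,0],[0,0,0.2,0],[0,0,0.215,0],[0,0,0.215,0],[0,0,0.215,0]]])

```text
time_s: 5.28
eef_pos: [0.6582, 0.19, 0.0309]
eef_rot: [0.001, 0.609, 0.793, 0.001]
wrist_force: [0.5, -0.0, -0.5]
opening: 0.545
grasp_force: 61.9
```

```bash
python3 -c "
from h import *
go((.6583,.1906,.012,105.1))"
```

```text
t 5.28 pos [0.6582 0.19   0.0309] psi 104.96 q [ 0.11  0.63  1.42 -0.    1.08 -0.15] open 0.545 gf 61.9 F [ 0.5 -0.  -0.5]
(0.6583, 0.1906, 0.012, 105.1) -> [0.0014 0.0005 0.0473] -0.14 deg -0.0008 rows 0.5
```

drive_tool(plan=[[[0,0,0.015,0],[0,0,0.03,0],[0,0,0.038,0],[0,0,0.042,0],[0,0,0.044,0],[0,0,0.044,0],[0,0,0.044,0]]])

```text
time_s: 5.87
eef_pos: [0.6574, 0.1898, 0.0119]
eef_rot: [0.0, 0.609, 0.793, 0.0]
wrist_force: [-0.8, 0.4, 0.6]
opening: 0.543
grasp_force: 61.8
```

drive_tool(plan=[[[0,0,0.003,0],[0,0,0.005,0],[0,0,0.005,0],[0,0,0.005,0]]])

```text
time_s: 6.2
eef_pos: [0.6574, 0.1898, 0.0118]
eef_rot: [0.0, 0.609, 0.793, -0.0]
wrist_force: [-6.9, -0.9, 14.0]
opening: 0.538
grasp_force: 63.6
```

Contact with the floor (14 N). Releasing.

drive_tool(plan=[[[0,0,-0.004,0],[0,0,-0.004,0],[0,0,-0.004,0],[0,0,-0.004,0],[0,0,-0.004,0],[0,0,-0.004,0],[0,0,-0.06,0],[0,0,-0.14,0],[0,0,-0.24,0],[0,0,-0.34,0],[0,0,-0.34,0],[0,0,-0.34,0]]], jaw=0)

```text
time_s: 7.2
eef_pos: [0.6598, 0.1901, 0.15]
eef_rot: [0.003, 0.609, 0.793, 0.003]
wrist_force: [-0.3, 0.3, -1.1]
opening: 1.001
grasp_force: 0.0
```

Run:
```python
from h import *
p,d=ctrl.camera("scene");c=cam("scene")
p2,d2=ctrl.camera("top");ct=cam("top");P=cloud(ct,d2)
for col in("yellow","red","blue"):
    for b in blobs(mask(p2,col)):
        m=np.zeros((480,640),np.uint8);cv2.fillPoly(m,[b],1);zt=np.percentile(P[...,2][m>0],80)
        e=cv2.minEnclosingCircle(ray(ct,b,zt)[:,:2].astype(np.float32));print(col,b.mean(0).round(),round(zt,3),np.round(e[0],4),round(2*e[1],4))
cv2.imwrite("pics/s2.png",p[:,:,::-1])
go((.4462,.2394,.16,105.1),(.4462,.2394,.045,105.1))
```

```text
yellow [610. 191.] 0.034 [ 0.6085 -0.6137] 0.0829
yellow [253. 156.] 0.014 [0.6796 0.1733] 0.135
red [255. 316.] 0.055 [0.3328 0.1748] 0.0952
red [419. 170.] 0.008 [ 0.6584 -0.2032] 0.1561
blue [262. 251.] 0.078 [0.4715 0.1398] 0.0643
blue [615. 151.] 0.033 [ 0.6927 -0.6297] 0.0868
blue [325. 168.] 0.008 [0.6632 0.0079] 0.1501
t 7.3 pos [0.6568 0.1897 0.1451] psi 104.95 q [ 0.11  0.49  1.38 -0.    1.27 -0.15] open 0.997 gf 0.0 F [-0.4  0.4 -0.3]
(0.4462, 0.2394, 0.16, 105.1) -> [ 0.2559 -0.4766 -0.0369] -0.15 deg -0.0009 rows 5.2
(0.4462, 0.2394, 0.045, 105.1) -> [ 0.2558 -0.4763  0.2506] -0.15 deg -0.0009 rows 5.7
```

View pics/s2.png

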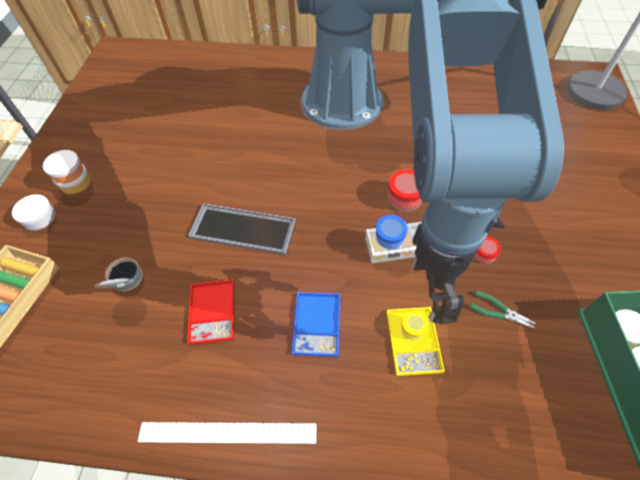

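The yellow pot stands in its bay, at (414,324) in the scene view. The red pot is next.

drive_tool(plan=[[[0,0,-0.04,0],[0.06,-0.1,-0.04,0],[0.1,-0.19,-0.04,0],[0.15,-0.28,-0.04,0],[0.2,-0.37,-0.04,0],[0.24,-0.45,-0.04,0],[0.256,-0.476,-0.04,0],[0.256,-0.476,-0.04,0],[0.256,-0.476,-0.04,0]]])

```text
time_s: 8.05
eef_pos: [0.4466, 0.2396, 0.1609]
eef_rot: [-0.0, 0.609, 0.793, -0.0]
wrist_force: [0.1, 0.3, -0.3]
opening: 1.0
grasp_force: 0.0
```

Run:
```python
from h import *
go((.4462,.2394,.046,105.1))
o=ctrl.get_obs();p,d=ctrl.camera("wrist");c=cam("wrist",o);cv2.imwrite("pics/w3.png",p[:,:,::-1])
for b in blobs(mask(p,"red"),300):
    e=cv2.minEnclosingCircle(ray(c,b,.076)[:,:2].astype(np.float32));print(b.mean(0).round(),np.round(e[0],4),round(e[1]*2,4))
```

```text
t 8.05 pos [0.4466 0.2396 0.1609] psi 105.0 q [ 0.26  0.11  1.84 -0.    1.19 -0.  ] open 1.0 gf 0.0 F [ 0.1  0.3 -0.3]
(0.4462, 0.2394, 0.046, 105.1) -> [-2.000e-04 -7.000e-04  2.872e-01] -0.1 deg -0.0006 rows 2.8
[148. 267.] [0.3447 0.1924] 0.091
[320. 242.] [0.446  0.2402] 0.0668
[396.  86.] [0.4627 0.3385] 0.0436
```

drive_tool(plan=[[[0,0,0.08,0],[0,0,0.15,0],[0,0,0.21,0],[0,0,0.26,0],[0,0,0.287,0],[0,0,0.287,0],[0,0,0.287,0]]])

```text
time_s: 8.68
eef_pos: [0.4476, 0.2392, 0.0466]
eef_rot: [-0.0, 0.609, 0.793, -0.0]
wrist_force: [-0.5, -1.0, 0.5]
opening: 1.001
grasp_force: 0.0
```

drive_tool(plan=[[[0,0,0,0],[0,0,0,0],[0,0,0,0],[0,0,0,0],[0,0,0,0],[0,0,0,0],[0,0,0,0],[0,0,0,0]]], jaw=1)

```text
time_s: 9.35
eef_pos: [0.4486, 0.24, 0.0488]
eef_rot: [0.001, 0.609, 0.793, 0.002]
wrist_force: [0.5, -0.1, 7.0]
opening: 0.717
grasp_force: 65.6
```

```bash
python3 -c "
from h import *
go((.446,.24,.19,105.1),(.5,0,.16,105.1),(.6393,-.2072,.16,105.1))"
```

```text
t 9.35 pos [0.4486 0.24   0.0488] psi 104.95 q [ 0.26  0.28  1.9  -0.    0.95 -0.  ] open 0.717 gf 65.6 F [ 0.5 -0.1  7. ]
(0.446, 0.24, 0.19, 105.1) -> [ 0.0016 -0.0049 -0.3531] -0.15 deg -0.0008 rows 3.4
(0.5, 0, 0.16, 105.1) -> [-0.6129 -0.0295 -0.2781] -0.15 deg -0.0008 rows 6.5
(0.6393, -0.2072, 0.16, 105.1) -> [-1.2032  0.1733 -0.2772] -0.15 deg -0.0008 rows 12.0
```

drive_tool(plan=[[[0,0,-0.05,0],[0,0,-0.13,0],[0,0,-0.22,0],[0,0,-0.31,0],[-0.05,0,-0.35,0],[-0.13,0.02,-0.35,0],[-0.22,0.04,-0.35,0],[-0.32,0.06,-0.35,0],[-0.42,0.08,-0.35,0],[-0.52,0.1,-0.35,0],[-0.6,0.1,-0.35,0],[-0.6,0.1,-0.35,0]]])

```text
time_s: 10.35
eef_pos: [0.5493, 0.0124, 0.1876]
eef_rot: [0.002, 0.611, 0.792, -0.0]
wrist_force: [-0.7, 1.1, -0.6]
opening: 0.716
grasp_force: 65.5
```

```bash
python3 -c "
from h import *
go((.6393,-.2072,.19,105.1),(.6393,-.2072,.05,105.1))"
```

```text
t 10.35 pos [0.5493 0.0124 0.1876] psi 104.66 q [-0.19  0.17  1.72 -0.    1.26 -0.45] open 0.716 gf 65.5 F [-0.7  1.1 -0.6]
(0.6393, -0.2072, 0.19, 105.1) -> [-0.5881  0.0787 -0.0041] -0.44 deg -0.0024 rows 5.7
(0.6393, -0.2072, 0.05, 105.1) -> [-0.5871  0.0782  0.3459] -0.44 deg -0.0024 rows 6.6
```

drive_tool(plan=[[[-0.08,0.01,0,0],[-0.18,0.025,0,0],[-0.28,0.038,0,0],[-0.38,0.052,0,0],[-0.48,0.065,0,0],[-0.55,0.075,0,0],[-0.588,0.079,0,0],[-0.588,0.079,0.05,0],[-0.588,0.079,0.13,0],[-0.588,0.079,0.2,0],[-0.588,0.079,0.24,0],[-0.588,0.079,0.24,0]]])

```text
time_s: 11.35
eef_pos: [0.6354, -0.199, 0.0858]
eef_rot: [-0.004, 0.609, 0.793, -0.001]
wrist_force: [-0.8, 0.6, -1.5]
opening: 0.718
grasp_force: 65.5
```

drive_tool(plan=[[[0,0,0.03,0],[0,0,0.06,0],[0,0,0.06,0],[0,0,0.06,0]]])

```text
time_s: 11.68
eef_pos: [0.6385, -0.2009, 0.0669]
eef_rot: [-0.0, 0.609, 0.793, -0.0]
wrist_force: [-0.3, 0.0, 0.7]
opening: 0.715
grasp_force: 65.5
```

```bash
python3 -c "
from h import *
go((.6393,-.2072,.022,105.1),(.6393,-.2072,.0158,105.1))"
```

```text
t 11.68 pos [ 0.6385 -0.2009  0.0669] psi 104.95 q [-0.48  0.56  1.46  0.    1.12 -0.74] open 0.715 gf 65.5 F [-0.3  0.   0.7]
(0.6393, -0.2072, 0.022, 105.1) -> [-0.0158 -0.0022  0.1122] -0.15 deg -0.0008 rows 1.1
(0.6393, -0.2072, 0.0158, 105.1) -> [-0.0158 -0.0022  0.1277] -0.15 deg -0.0008 rows 1.2
```

drive_tool(plan=[[[-0.016,-0.002,0,0],[-0.016,-0.002,0.04,0],[-0.016,-0.002,0.08,0],[-0.016,-0.002,0.105,0],[-0.016,-0.002,0.115,0],[-0.016,-0.002,0.122,0],[-0.016,-0.002,0.125,0],[-0.016,-0.002,0.125,0]]])

```text
time_s: 12.35
eef_pos: [0.6399, -0.2078, 0.0175]
eef_rot: [0.0, 0.609, 0.793, 0.0]
wrist_force: [0.1, -0.6, -1.6]
opening: 0.724
grasp_force: 65.5
```

drive_tool(plan=[[[0,0,0.003,0],[0,0,0.006,0],[0,0,0.006,0],[0,0,0.006,0]]])

```text
time_s: 12.68
eef_pos: [0.6402, -0.2079, 0.0158]
eef_rot: [0.001, 0.609, 0.793, 0.0]
wrist_force: [-1.9, 0.5, 5.8]
opening: 0.722
grasp_force: 65.6
```

Contact. Release and rise; then go on to the blue pot.

drive_tool(plan=[[[0,0,0,0],[0,0,0,0],[0,0,0,0],[0,0,0,0],[0,0,0,0],[0,0,0,0],[0,0,-0.06,0],[0,0,-0.14,0],[0,0,-0.24,0],[0,0,-0.34,0],[0,0,-0.36,0],[0,0,-0.36,0]]], jaw=0)

```text
time_s: 13.68
eef_pos: [0.6422, -0.2089, 0.164]
eef_rot: [0.005, 0.609, 0.793, 0.001]
wrist_force: [0.4, 0.5, -0.4]
opening: 0.999
grasp_force: 0.0
```

```bash
python3 -c "
from h import *
go((.4725,.141,.16,105.1))"
```

```text
t 13.68 pos [ 0.6422 -0.2089  0.164 ] psi 104.95 q [-0.49  0.45  1.4  -0.    1.28 -0.75] open 0.999 gf 0.0 F [ 0.4  0.5 -0.4]
(0.4725, 0.141, 0.16, 105.1) -> [ 0.9545 -0.1844  0.0027] -0.15 deg -0.0008 rows 9.3
```

drive_tool(plan=[[[0.95,-0.184,0,0],[0.95,-0.184,0,0],[0.95,-0.184,0,0],[0.95,-0.184,0,0],[0.95,-0.184,0,0],[0.95,-0.184,0,0],[0.95,-0.184,0,0],[0.95,-0.184,0,0],[0.95,-0.184,0,0],[0.95,-0.184,0,0],[0.95,-0.184,0,0],[0.95,-0.184,0,0]]])

```text
time_s: 14.68
eef_pos: [0.4698, 0.1409, 0.1576]
eef_rot: [-0.0, 0.608, 0.794, -0.001]
wrist_force: [0.6, 0.3, 0.9]
opening: 1.001
grasp_force: 0.0
```

Run:
```python
from h import *
o=ctrl.get_obs();p,d=ctrl.camera("wrist");c=cam("wrist",o);cv2.imwrite("pics/w4.png",p[:,:,::-1])
for b in blobs(mask(p,"blue"),300):
    e=cv2.minEnclosingCircle(ray(c,b,.076)[:,:2].astype(np.float32));print(b.mean(0).round(),np.round(e[0],4),round(e[1]*2,4))
p,d=ctrl.camera("top");c=cam("top");P=cloud(c,d)
cv2.imwrite("pics/t4.png",p[:,:,::-1])
go((.4725,.14,.046,105.1))
```

```text
[431. 400.] [0.5725 0.0529] 0.0712
[326. 245.] [0.4729 0.1409] 0.0665
t 14.78 pos [0.4708 0.1397 0.158 ] psi 104.9 q [ 0.05  0.07  1.88 -0.    1.18 -0.21] open 1.0 gf 0.0 F [-0.1  1.   0.5]
(0.4725, 0.14, 0.046, 105.1) -> [-2.0e-04  4.5e-03  2.8e-01] -0.2 deg -0.0011 rows 2.7
```

View pics/t4.png

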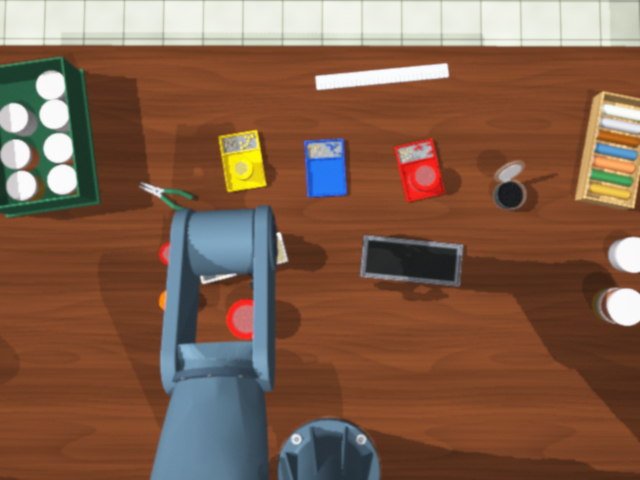

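Top view: yellow stands in its bay at (243,171) and red in its bay at (425,177). Grasping blue.

drive_tool(plan=[[[0,0.004,0.08,0],[0,0.004,0.15,0],[0,0.004,0.21,0],[0,0.004,0.26,0],[0,0.004,0.28,0],[0,0.004,0.28,0],[0,0.004,0.28,0]]])

```text
time_s: 15.37
eef_pos: [0.4725, 0.1403, 0.0466]
eef_rot: [-0.0, 0.61, 0.793, -0.0]
wrist_force: [-0.1, -0.3, 0.5]
opening: 1.001
grasp_force: 0.0
```

drive_tool(plan=[[[0,0,0,0],[0,0,0,0],[0,0,0,0],[0,0,0,0],[0,0,0,0],[0,0,0,0],[0,0,0,0],[0,0,0,0]]], jaw=1)

```text
time_s: 16.03
eef_pos: [0.4737, 0.1411, 0.0484]
eef_rot: [0.002, 0.609, 0.793, 0.001]
wrist_force: [-0.4, -1.6, 5.6]
opening: 0.721
grasp_force: 65.2
```

```bash
python3 -c "
from h import *
go((.6428,.0065,.15,105.1))"
```

```text
t 16.03 pos [0.4737 0.1411 0.0484] psi 104.96 q [ 0.05  0.26  1.94 -0.    0.94 -0.21] open 0.721 gf 65.2 F [-0.4 -1.6  5.6]
(0.6428, 0.0065, 0.15, 105.1) -> [-0.4345  0.3226 -0.2522] -0.14 deg -0.0008 rows 5.7
```

drive_tool(plan=[[[0,0,-0.05,0],[0,0,-0.13,0],[0,0,-0.22,0],[-0.05,0.035,-0.25,0],[-0.12,0.09,-0.25,0],[-0.2,0.15,-0.25,0],[-0.28,0.21,-0.25,0],[-0.36,0.27,-0.25,0],[-0.41,0.305,-0.25,0],[-0.432,0.325,-0.25,0],[-0.432,0.325,-0.25,0],[-0.432,0.325,-0.25,0]]])

```text
time_s: 17.03
eef_pos: [0.642, 0.0075, 0.1466]
eef_rot: [-0.0, 0.609, 0.793, 0.0]
wrist_force: [-0.1, -0.3, -0.4]
opening: 0.713
grasp_force: 65.5
```

```bash
python3 -c "
from h import *
go((.6428,.0065,.022,105.1),(.6428,.0065,.0158,105.1))"
```

```text
t 17.03 pos [0.642  0.0075 0.1466] psi 104.9 q [-0.17  0.41  1.5   0.    1.24 -0.43] open 0.713 gf 65.5 F [-0.1 -0.3 -0.4]
(0.6428, 0.0065, 0.022, 105.1) -> [-0.0029  0.0012  0.3116] -0.2 deg -0.0011 rows 3.0
(0.6428, 0.0065, 0.0158, 105.1) -> [-0.0029  0.0012  0.3271] -0.2 deg -0.0011 rows 3.1
```

drive_tool(plan=[[[-0.003,0.001,0.08,0],[-0.003,0.001,0.16,0],[-0.003,0.001,0.22,0],[-0.003,0.001,0.27,0],[-0.003,0.001,0.3,0],[-0.003,0.001,0.315,0],[-0.003,0.001,0.322,0],[-0.003,0.001,0.325,0],[-0.003,0.001,0.325,0]]])

```text
time_s: 17.78
eef_pos: [0.6436, 0.0067, 0.0178]
eef_rot: [0.001, 0.609, 0.793, 0.0]
wrist_force: [-0.2, 0.0, -0.9]
opening: 0.716
grasp_force: 65.5
```

drive_tool(plan=[[[0,0,0.003,0],[0,0,0.006,0],[0,0,0.006,0],[0,0,0.006,0]]])

```text
time_s: 18.12
eef_pos: [0.6438, 0.0064, 0.0155]
eef_rot: [0.001, 0.609, 0.793, 0.001]
wrist_force: [-1.2, -0.2, 6.0]
opening: 0.718
grasp_force: 65.7
```

drive_tool(plan=[[[0,0,0,0],[0,0,0,0],[0,0,0,0],[0,0,0,0],[0,0,0,0],[0,0,0,0],[0,0,-0.06,0],[0,0,-0.14,0],[0,0,-0.24,0],[0,0,-0.34,0],[0,0,-0.36,0],[0,0,-0.36,0]]], jaw=0)

```text
time_s: 19.12
eef_pos: [0.6457, 0.0062, 0.1633]
eef_rot: [0.004, 0.609, 0.793, 0.002]
wrist_force: [0.4, 0.3, -0.9]
opening: 0.998
grasp_force: 0.0
```

Run:
```python
from h import *
p,d=ctrl.camera("top");c=cam("top");P=cloud(c,d)
X=P[225:290,185:300].reshape(-1,3);X=X[(X[:,2]>.027)&(X[:,2]<.045)]
r=cv2.minAreaRect(X[:,:2].astype(np.float32));print(len(X),np.round(r[0],4),np.round(r[1],4),r[2])
go((.4598,.1899,.15,105.1))
```

```text
1601 [0.4531 0.2148] [0.0643 0.1385] 15.213566780090332
t 19.17 pos [0.644  0.0065 0.1602] psi 104.95 q [-0.17  0.39  1.49  0.    1.26 -0.43] open 1.0 gf 0.0 F [ 0.5 -0.7  0.1]
(0.4598, 0.1899, 0.15, 105.1) -> [ 0.5619 -0.3267  0.0232] -0.15 deg -0.0008 rows 6.2
```

drive_tool(plan=[[[0.08,-0.046,0,0],[0.17,-0.1,0,0],[0.26,-0.15,0,0],[0.35,-0.2,0,0],[0.44,-0.256,0,0],[0.52,-0.3,0,0],[0.562,-0.326,0,0],[0.562,-0.326,0.08,0],[0.562,-0.326,0.16,0],[0.562,-0.326,0.16,0]]])

```text
time_s: 20.0
eef_pos: [0.4525, 0.1896, 0.0871]
eef_rot: [-0.005, 0.609, 0.793, -0.005]
wrist_force: [-2.0, -0.6, -1.2]
opening: 1.0
grasp_force: 0.0
```

Run:
```python
from h import *
o=ctrl.get_obs();p,d=ctrl.camera("wrist");cv2.imwrite("pics/w5.png",p[:,:,::-1])
go((.4598,.1897,.010,105.1))
```

```text
t 20.05 pos [0.4543 0.1897 0.0897] psi 104.96 q [ 0.15  0.19  1.92 -0.    1.05 -0.11] open 1.001 gf 0.0 F [-0.1 -0.3 -0.4]
(0.4598, 0.1897, 0.01, 105.1) -> [-0.0037  0.0155  0.1992] -0.14 deg -0.0008 rows 1.9
```

View pics/w5.png

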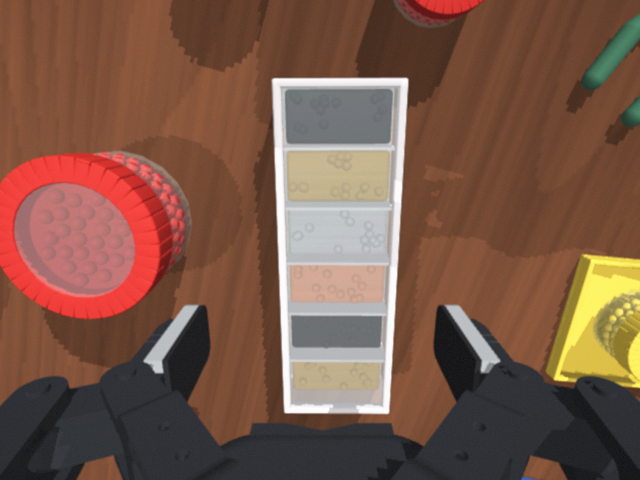

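Box runs from (340,80) to (337,410) in the wrist view, centred between the fingers, and the big red pot is clear of the left finger. Descending.

drive_tool(plan=[[[0,0,0,0],[0,0,0,0],[0,0,0.06,0],[0,0,0.1,0],[0,0,0.1,0],[0,0,0.1,0]]])

```text
time_s: 20.55
eef_pos: [0.4593, 0.19, 0.0549]
eef_rot: [0.0, 0.609, 0.793, 0.0]
wrist_force: [0.5, -0.1, 0.5]
opening: 0.998
grasp_force: 0.0
```

Run:
```python
from h import *
go((.4598,.1897,.010,105.1))
```

```text
t 20.55 pos [0.4593 0.19   0.0549] psi 104.91 q [ 0.15  0.25  1.93  0.    0.96 -0.11] open 0.998 gf 0.0 F [ 0.5 -0.1  0.5]
(0.4598, 0.1897, 0.01, 105.1) -> [-0.0011  0.0011  0.1121] -0.19 deg -0.001 rows 1.1
```

drive_tool(plan=[[[0,0,0.04,0],[0,0,0.08,0],[0,0,0.1,0],[0,0,0.112,0],[0,0,0.112,0],[0,0,0.112,0]]])

```text
time_s: 21.05
eef_pos: [0.4595, 0.1903, 0.0101]
eef_rot: [0.0, 0.609, 0.793, 0.0]
wrist_force: [-0.6, -0.0, -0.1]
opening: 1.001
grasp_force: 0.0
```

drive_tool(plan=[[[0,0,0,0],[0,0,0,0],[0,0,0,0],[0,0,0,0],[0,0,0,0],[0,0,0,0],[0,0,0,0],[0,0,0,0]]], jaw=1)

```text
time_s: 21.72
eef_pos: [0.4599, 0.1904, 0.0106]
eef_rot: [0.001, 0.609, 0.793, 0.001]
wrist_force: [-0.5, 0.3, 5.2]
opening: 0.732
grasp_force: 66.4
```

Run:
```python
from h import *
go((.4557,-.1837,.11,84.5))
```

```text
t 21.72 pos [0.4599 0.1904 0.0106] psi 104.95 q [ 0.15  0.34  1.93 -0.    0.87 -0.11] open 0.732 gf 66.4 F [-0.5  0.3  5.2]
(0.4557, -0.1837, 0.11, 84.5) -> [-0.9009 -0.2508 -0.2489] 20.45 deg 0.1136 rows 9.3
```

drive_tool(plan=[[[0,0,-0.04,0],[0,0,-0.1,0],[0,0,-0.18,0],[0,0,-0.25,0],[-0.06,-0.017,-0.25,0.02],[-0.14,-0.04,-0.25,0.04],[-0.23,-0.065,-0.25,0.06],[-0.32,-0.09,-0.25,0.08],[-0.41,-0.115,-0.25,0.1],[-0.5,-0.14,-0.25,0.113],[-0.55,-0.153,-0.25,0.113],[-0.55,-0.153,-0.25,0.113]]])

```text
time_s: 22.72
eef_pos: [0.4568, -0.042, 0.1099]
eef_rot: [0.001, 0.741, 0.671, -0.0]
wrist_force: [-0.2, 0.0, -1.9]
opening: 0.73
grasp_force: 67.2
```

Run:
```python
from h import *
go((.4557,-.1837,.11,84.5))
```

```text
t 22.72 pos [ 0.4568 -0.042   0.1099] psi 84.36 q [-0.35  0.07  2.   -0.    1.07 -0.25] open 0.73 gf 67.2 F [-0.2  0.  -1.9]
(0.4557, -0.1837, 0.11, 84.5) -> [-3.527e-01  3.220e-02  3.000e-04] -0.14 deg -0.0008 rows 3.4
```

drive_tool(plan=[[[-0.08,0.007,0,0],[-0.17,0.015,0,0],[-0.25,0.023,0,0],[-0.32,0.029,0,0],[-0.35,0.032,0,0],[-0.35,0.032,0,0],[-0.35,0.032,0.06,0],[-0.35,0.032,0.12,0],[-0.35,0.032,0.14,0],[-0.35,0.032,0.14,0],[-0.35,0.032,0.14,0]]])

```text
time_s: 23.63
eef_pos: [0.4559, -0.1775, 0.0533]
eef_rot: [-0.001, 0.739, 0.673, -0.0]
wrist_force: [0.3, -0.8, -2.6]
opening: 0.736
grasp_force: 67.0
```

Run:
```python
from h import *
go((.4557,-.1837,.013,84.5))
p,d=ctrl.camera("wrist");cv2.imwrite("pics/w6.png",p[:,:,::-1])
```

```text
t 23.63 pos [ 0.4559 -0.1775  0.0533] psi 84.67 q [-0.61  0.24  1.95  0.    0.96 -0.52] open 0.736 gf 67.0 F [ 0.3 -0.8 -2.6]
(0.4557, -0.1837, 0.013, 84.5) -> [-0.0155  0.0011  0.1008] 0.17 deg 0.001 rows 1.0
```

View pics/w6.png

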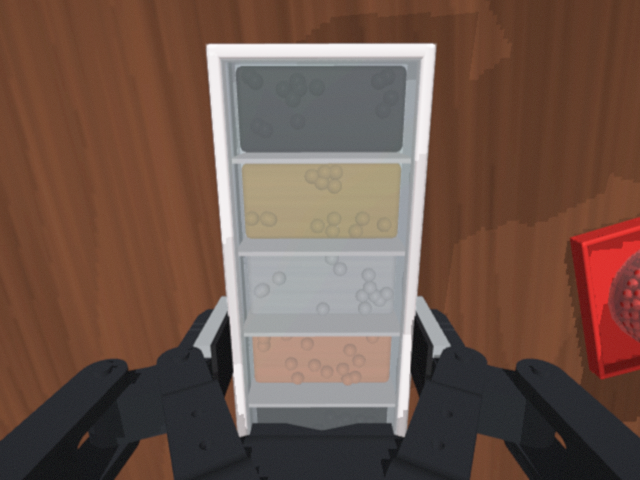

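The box is held level at (320,240) and the tray is hidden under it, as expected. Lowering.

drive_tool(plan=[[[-0.015,0.001,0.0,0.001],[-0.015,0.001,0.03,0.001],[-0.015,0.001,0.06,0.001],[-0.015,0.001,0.08,0.001],[-0.015,0.001,0.09,0.001],[-0.015,0.001,0.095,0.001],[-0.015,0.001,0.095,0.001],[-0.015,0.001,0.095,0.001]]])

```text
time_s: 24.35
eef_pos: [0.4562, -0.185, 0.0158]
eef_rot: [0.0, 0.741, 0.672, 0.0]
wrist_force: [-0.5, 0.4, -1.3]
opening: 0.735
grasp_force: 67.2
```

drive_tool(plan=[[[0,0,0.003,0],[0,0,0.006,0],[0,0,0.006,0],[0,0,0.006,0]]])

```text
time_s: 24.68
eef_pos: [0.4563, -0.1851, 0.0136]
eef_rot: [0.001, 0.741, 0.672, 0.0]
wrist_force: [-1.5, 0.8, 5.2]
opening: 0.733
grasp_force: 68.0
```

Contact at the expected height. Releasing, rising, and moving aside.

drive_tool(plan=[[[0,0,0,0],[0,0,0,0],[0,0,0,0],[0,0,0,0],[0,0,0,0],[0,0,0,0],[0,0,-0.06,0],[0,0,-0.14,0],[0,0,-0.24,0],[0,0,-0.34,0],[0,0,-0.44,0],[0,0,-0.5,0]]], jaw=0)

```text
time_s: 25.68
eef_pos: [0.4571, -0.1856, 0.2176]
eef_rot: [0.003, 0.741, 0.672, 0.001]
wrist_force: [0.9, 0.1, 0.1]
opening: 0.999
grasp_force: 0.0
```

drive_tool(plan=[[[0,-0.02,0,0],[0.1,-0.05,0,0],[0.2,-0.1,0,0],[0.3,-0.12,0,0],[0.4,-0.12,0,0],[0.5,-0.12,0,0],[0.6,-0.12,0,0],[0.7,-0.12,0,0],[0.8,-0.12,0,0],[0.8,-0.12,0,0],[0.8,-0.12,0,0],[0.8,-0.12,0,0]]])

```text
time_s: 26.68
eef_pos: [0.4385, 0.1383, 0.2121]
eef_rot: [-0.0, 0.74, 0.672, -0.001]
wrist_force: [0.3, 0.4, 0.6]
opening: 1.001
grasp_force: 0.0
```

Run:
```python
from h import *
p,d=ctrl.camera("top");c=cam("top");P=cloud(c,d);cv2.imwrite("pics/t7.png",p[:,:,::-1])
Z=P[...,2]
for n,(x,y),h in(("red",(.6393,-.2072),.043),("blue",(.6428,.0065),.043),("yellow",(.6583,.1906),.037),("box",(.4557,-.1837),.039)):
    s=(np.hypot(P[...,0]-x,P[...,1]-y)<.13)&(abs(Z-h)<.009)
    X=P[s];r=cv2.minAreaRect(X[:,:2].astype(np.float32));print(n,len(X),"top z",np.median(X[:,2]).round(4),"centre",np.round(r[0],4),np.round(r[1],4),round(r[2],1),"err",np.round(np.array(r[0])-(x,y),4))
```

```text
red 687 top z 0.0437 centre [ 0.6393 -0.2082] [0.0614 0.064 ] 44.9 err [-0.    -0.001]
blue 664 top z 0.0436 centre [0.6431 0.0039] [0.0633 0.0608] 0.3 err [ 0.0003 -0.0026]
yellow 397 top z 0.0374 centre [0.6561 0.1906] [0.0485 0.0459] 0.6 err [-0.0022 -0.    ]
box 2612 top z 0.0398 centre [ 0.4555 -0.1862] [0.1914 0.064 ] 84.6 err [-0.0002 -0.0025]
```

View pics/t7.png

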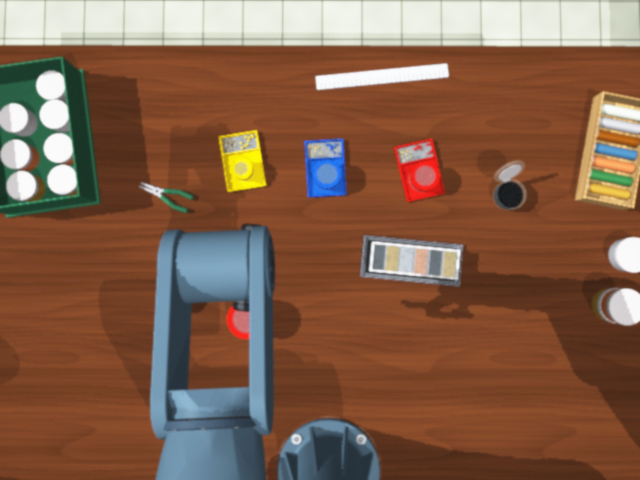

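All four pieces are in place: pots at (242,170), (326,175) and (425,177), box at (413,261). Centres are within 3 mm, tops are at the expected heights, and the pliers and open pot haven't moved. Handing in.

```bash
python3 -c "
from bench import ctrl
print(ctrl.hand_in())"
```

```text
the job is handed in; nothing more can be done
None
```

The job is handed in at about 27 s: the last top view showed each pot standing in its own tray's square bay and the findings box flat in the long grey tray, all within 3 mm of centre, with the pliers and open pot not visibly moved; no verdict came back.

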